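Free the rolls of a jammed dough sheeter through its guard window

TASK

The dough sheeter on the worktop has jammed. Switch it off by pressing down the near end of the rocker switch on its drive box, then reach down through the hand window in its guard and press the roll-release lever fully down to its stop, so that the rolls part. Do not touch, lift or knock the guard (it sits on a safety switch), leave the salt shaker, pepper mill and spice jar beside the machine where they stand, and finish while still holding the lever down, so that I can draw the stuck sheet out.

Things in the scene. Friction and masses are not known exactly. Their poses are not given: they have to be found in the camera images.
- sheeter: dough sheeter: white machine fixed on the worktop, 205 mm deep (its x), 314 wide (y), 168 high. Origin: centre of its underside. Its front (dial, outfeed chute) faces its -x, roughly to the robot; y points to its left. From left to right: drive box 80 mm wide, flat top at 152 mm, with the rocker switch; two steel rolls under the guard; lever bay under the guard's window
- rocker_near (a point): point to press: top of the near half of the black rocker switch, 17 mm towards the machine's front (-x) from its pivot, mid-width; it lies 224 mm to the left (y) and 17 mm to the front of the window's centre. Paddle 56 mm long (x), 34 wide (y), pivot 163 mm above the worktop, steel bezel below (top at 155). On: near end up, point 171 mm high. Off: near end down, point 163 mm high
- power_rocker (a joint): rocker switch: 0 = on (near end up), 0.4 rad = off (near end fully down, at its stop); it stays where it is left; 1 to 4 N on its near half turns it; counts as off above 0.3
- window_centre (a point): centre of the guard's hand window, at the height of the guard's top face (165 mm above the worktop). The clear opening is 70 mm along the machine's x and 66 mm along its y; the bead round it rises 2 mm above the sheet. The space below is open: 76 mm wide in y, with walls beyond the window's edges
- guard (a joint): hinge of the guard along its rear edge: 0 = shut, grows as it is lifted; must stay shut. The guard: steel sheet 4 mm thick, 182 mm deep, 226 wide, level over the rolls and lever bay, top 165 mm above the worktop, slotted over the rolls, one bead-edged hand window at the right, small black lifting knob (top 180 mm high) at the middle of its front edge. Must not be touched
- lever_pad_top (a point): centre of the top of the release lever's black ribbed thumb pad (36 mm along x, 40 along y, 7 thick), straight below the middle of the window; at rest 146 mm above the worktop (19 mm below the guard's top); fully down about 125 mm above the worktop
- release_lever (a joint): roll-release lever, pivoted 80 mm behind the pad: 0 = up (rolls closed), 0.26 rad = fully down at its stop (pad about 21 mm lower). A spring lifts it again: about 2.5 N on the pad to start it, 6 to 7 N to hold it at the stop; counts as down above 0.215
- front_roll (a joint): the front roll, linked to the lever: 0 = rolls closed, 0.014 m = parted (moves to the machine's front as the lever goes down)
- salt_shaker_mid (a point): glass salt shaker with grey top, 44 mm wide, 90 mm high, standing at the right of the machine; this point is half-way up. Leave alone
- pepper_mill_mid (a point): wooden pepper mill, 58 mm wide, 170 mm high, standing at the left of the machine near its front; this point is half-way up. Leave alone
- spice_jar_mid (a point): spice jar with a red cap, 45 mm wide, 106 mm high, standing at the left of the machine near its rear; this point is half-way up. Leave alone

How it is judged:
On the way, in this order (a step that is already met when the one before it is completed fails the run):
1. the rocker is switched off while the lever is still up (value of joint power_rocker above 0.3 rad and value of joint release_lever below 0.06 rad), for 0.2 s.
2. the lever is pressed fully down by the fingers and the rolls part (value of joint release_lever above 0.215 rad and value of joint front_roll above 0.01 m and contact force between the fingers and release_lever above 1 N), for 0.3 s.
At the end, for the whole second after the job is handed in: The rocker is off (above 0.3 of 0.4 rad), and the fingers still press the release lever (more than 1 N on its pad) and hold it down (above 0.215 of 0.26 rad) with the front roll drawn at least 10 mm away; the guard is shut (all of step 2 and value of joint power_rocker above 0.3 rad and value of joint guard below 0.02 rad); the arm keeps its last pose, push and grip.
It fails at once if the robot touches the guard (more than 1 N) (contact force between any of the arm, the fingers and guard above 1 N).
It fails at once if the guard is lifted (value of joint guard above 0.03 rad).
It fails at once if the lever is pressed while the machine is switched on (value of joint release_lever above 0.08 rad and value of joint power_rocker below 0.3 rad).
It fails at once if the salt shaker, pepper mill or spice jar is shifted, tipped or lifted (more than 15 mm) (distance of any of salt_shaker_mid, pepper_mill_mid, spice_jar_mid from where it was at the start of the episode above 0.015 m).
It also fails if it takes over 38 s, if anything falls off the work surface, if the arm or the gripper's body presses on something with over 40 N, if the wrist force passes 120 N, or if a joint passes its speed limit or range.

ROBOT

A 7-joint arm with a two-finger parallel gripper is mounted at the origin on a cart in front of the work surface, level with it; the furniture and walls round the work are solid. World frame = base frame: x ahead of the robot, y to its left, z up, the work surface at z = 0. Lengths are in m, angles in rad, forces in N, time in s.
With the tool pointing down it reaches from about 0.425 to 0.8 m from the base axis. Payload 8.3 kg.
Tool frame: the origin (TCP) lies midway between the tips of the shut fingers; the grasp point (between the pads) lies 19 mm behind it; z points along the fingers, y is the line along which they close (so a half turn about z gives the same grasp; the last joint's range is limited). The gripper opens to 85 mm and grips with 20 to 120 N. Pads are 22 mm wide; open, the fingers measure 114 mm over their backs; the gripper's body (76 mm by 85 mm) begins 54 mm behind the grasp point. The pads swing forward as they close: fully open they stand 13 mm farther back than shut.
Start: joints at [-1.285, 0.383, 0.016, 1.37, -0.006, 1.388, -0.046], TCP at [0.214, 0.587, 0.231] pointing down, gripper open.
Joint ranges: [-2.95, 2.95], [-0.25, 2.06], [-1.52, 1.56], [0.18, 2.33], [-1.44, 4.58], [0.02, 2.06], [-3.01, 3.01]. Speed limits (rad/s): [2.39, 2.39, 3.01, 3.01, 3.14, 3.14, 3.14].

INTERFACE

Orientations are given as [roll, pitch, yaw] about the fixed x, y, z axes, in that order (R = Rz(yaw) Ry(pitch) Rx(roll)).
In Python, from station import env gives the robot as it stands.
- The arm moves only by the shell command python3 -m crank 'ROWS' [FORCE]. ROWS is JSON, a list of rows, each a list of 7 numbers: the turn, a rotation vector about the tool's x, y, z in degrees, then the shift along the tool's x, y, z in m, then the opening, from -1 (shut) to 1 (fully open), so that 0 is half open. A call has 1 to 8 rows; each row shifts and turns the commanded pose from where the row before left it, along the tool's axes as they then stand; what a row does not reach is not made up. A row lasts 1/12 s, in which the tool goes at most 41.7 mm and 7.16 degrees, less where a joint would pass 70% of its speed; a pose out of reach is approached as far as the arm can. A call with a gripper value outside its range is refused whole. The fingers move at their own pace and stop on an object; FORCE is the grip in N (left out, the last holds). Time passes only in rows, so rows that do not move let the fingers close. It gives the time, the measured TCP pose, the force, the opening and the grip force at its end, in the units of the state.
- env.read_state(): the state, without advancing time (a new reading comes with each control period).
- env.camera(name): name is "scene" or "side" or "wrist"; returns the picture (384x512x3 uint8, blue, green, red); there is no depth.
- env.camera_params(name): a dict with "intrinsics" (3x3 intrinsics, pixels), "k1" (the pictures are not rectified: a ray, as slopes to the right and down, at radius r is drawn at 1 + k1 r^2 times it, then the intrinsics apply), "origin" and "orientation" of the camera in the world; the wrist camera has in their place "mount" (4x4, takes a point from camera to tool coordinates, whose origin is the TCP and whose axes are the flange's). Camera axes: x right, y up, looking along -z (the intrinsics and any distortion apply to the point x, -y, -z); pixel columns grow to the right and rows downward; lengths in m; the calibration is good to about 2 mm. A picture is of the moment at which its call begins: read the wrist's pose just before it. camera_params takes no time and is no camera call.
- env.hand_in(): hands the job in; it is judged then, once.
The state is a dict: "clock": time; "joint_pos": joint angles; "qvel": joint speeds; "effort": joint torques, N m; "tcp_pos": TCP position; "tool_rot": TCP orientation; "force": force on the tool from outside, world axes, zero at the start; "torque": the same for the moment, N m; "finger_gap": finger opening in m; "gripper_force": force on a finger pad.
Only numpy, scipy, OpenCV 4.12 (cv2) and the standard library are available. Lean on these libraries where they do the work, as an engineer would, in place of code of your own. Each camera call takes 0.05 s, during which the arm holds its last target. There are 200 camera calls.

## Working session

There is one attempt and no reset: what is moved stays moved. The work goes in short steps, Python scripts to look and compute and a shell command to move; the robot and the scene stay as the last step left them, time stands still between calls to the robot, and variables do not carry over. Pictures are saved under pics/ and viewed, at most 10 in all, crops included, and the job is handed in when it is done.

```bash
mkdir -p pics; cat > h.py <<'E'
import numpy as np, cv2
from station import env
from scipy.spatial.transform import Rotation as R
def snap(n,f):
    s=env.read_state(); im=np.array(env.camera(n)); cv2.imwrite(f'pics/{f}.png',im); return s,im
E
python3 - <<'E'
from h import *
s,a=snap('scene','s1');_,b=snap('side','d1')
print({k:np.round(v,3).tolist() for k,v in s.items()})
for n in('scene','side','wrist'):print(n,env.camera_params(n))
E
```

```text
{'clock': 0.0, 'joint_pos': [-1.285, 0.384, 0.016, 1.371, -0.006, 1.388, -0.047], 'qvel': [0.001, -0.0, -0.001, 0.001, 0.001, 0.001, -0.0], 'effort': [-0.0, -62.761, 0.844, -37.181, 0.016, 0.015, -0.0], 'tcp_pos': [0.213, 0.587, 0.23], 'tool_rot': [-3.14, 0.0, 2.793], 'force': [-0.081, 0.229, -0.174], 'torque': [-0.028, 0.029, 0.006], 'gripper_force': 0.0, 'finger_gap': 0.085}
scene {'intrinsics': array([[362.20724421,   0.        , 254.46289084],
       [  0.        , 362.20724421, 193.27088924],
       [  0.        ,   0.        ,   1.        ]]), 'k1': -0.0453943537109738, 'origin': array([ 0.07655053, -0.42406432,  0.76007685]), 'orientation': array([ 0.77192404,  0.01821911, -0.72386969])}
side {'intrinsics': array([[346.91503873,   0.        , 252.1540895 ],
       [  0.        , 346.91503873, 194.51674147],
       [  0.        ,   0.        ,   1.        ]]), 'k1': -0.015483765258554785, 'origin': array([0.42296185, 0.75251309, 0.57430738]), 'orientation': array([ 1.00142272, -0.01217459, -3.06908614])}
wrist {'intrinsics': array([[268.3976114 ,   0.        , 255.5168942 ],
       [  0.        , 268.3976114 , 188.37214891],
       [  0.        ,   0.        ,   1.        ]]), 'k1': -0.061239103627018024, 'mount': array([[ 4.81217799e-04,  9.51580914e-01,  3.07398002e-01,
         7.73309934e-02],
       [ 9.99999852e-01, -3.79836350e-04, -3.89633977e-04,
         2.71354304e-04],
       [-2.54007321e-04,  3.07398144e-01, -9.51580956e-01,
        -1.43326763e-01],
       [ 0.00000000e+00,  0.00000000e+00,  0.00000000e+00,
         1.00000000e+00]])}
```

View pics/s1.png

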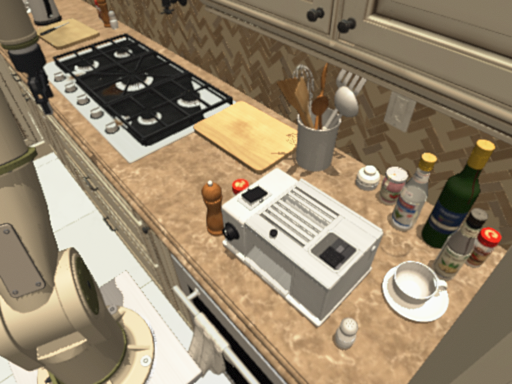

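View pics/d1.png

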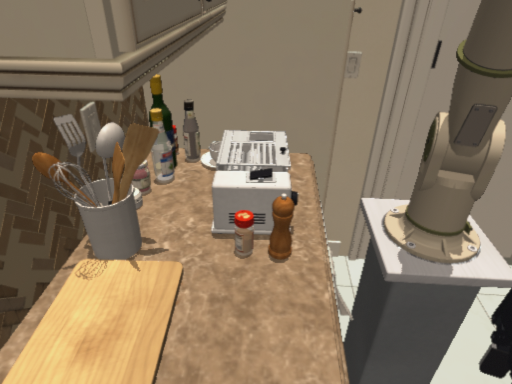

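The scene view shows the machine with the rocker at about (256,194), the window at about (333,250) and the knob at (273,234). The side view shows the rocker at (262,174), with the jar and mill at the left of the machine. I'll zoom in next.

```bash
cat >> h.py <<'E'
def ray(n,uv,s=None):
    p=env.camera_params(n);K=p['intrinsics']
    x=(np.array(uv,float)-K[:2,2])/[K[0,0],K[1,1]]
    q=x.copy()
    for _ in range(20): q=x/(1+p['k1']*(q@q))
    d=np.array([q[0],-q[1],-1.])
    if 'mount' in p:
        T=p['mount'];Rt=R.from_euler('xyz',s['tool_rot']).as_matrix()
        return np.array(s['tcp_pos'])+Rt@T[:3,3],Rt@T[:3,:3]@d
    return p['origin'],R.from_euler('xyz',p['orientation']).as_matrix()@d
def onz(n,uv,z,s=None):
    o,d=ray(n,uv,s); return o+d*(z-o[2])/d[2]
def proj(n,X,s=None):
    p=env.camera_params(n);K=p['intrinsics']
    if 'mount' in p:
        T=p['mount'];Rt=R.from_euler('xyz',s['tool_rot']).as_matrix()
        o=np.array(s['tcp_pos'])+Rt@T[:3,3];M=Rt@T[:3,:3]
    else: o=p['origin'];M=R.from_euler('xyz',p['orientation']).as_matrix()
    c=M.T@(np.array(X)-o);q=np.array([c[0],-c[1]])/-c[2]
    q=q*(1+p['k1']*(q@q));return q*[K[0,0],K[1,1]]+K[:2,2]
E
python3 - <<'E'
from h import *
a=cv2.imread('pics/s1.png');c=a[165:315,200:390]
cv2.imwrite('pics/s1c.png',cv2.resize(c,None,fx=4,fy=4,interpolation=cv2.INTER_CUBIC))
for n,uv,z in(('scene',(333,250),.165),('scene',(256,194),.163),('side',(262,174),.163),('scene',(273,234),.175)):print(n,uv,onz(n,uv,z).round(3))
E
```

```text
scene (333, 250) [ 0.463 -0.206  0.165]
scene (256, 194) [0.454 0.015 0.163]
side (262, 174) [0.447 0.017 0.163]
scene (273, 234) [ 0.397 -0.102  0.175]
```

View pics/s1c.png

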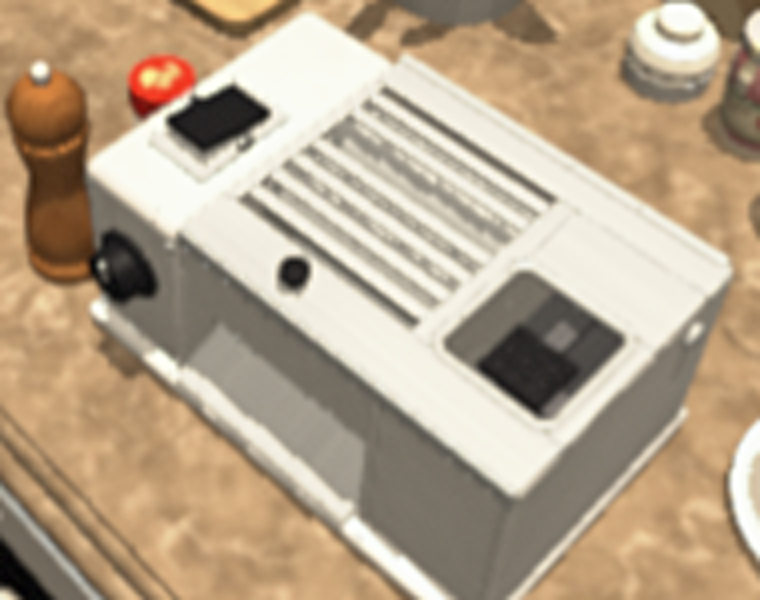

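The crop shows the window corners at about (442,340), (525,270), (625,343) and (545,418). The guard's front edge runs from (185,240) to (520,495). The paddle is at (167,118), (235,86), (270,117) and (200,152), and the pad is in the window.

```bash
python3 - <<'E'
from h import *
f=lambda u,z:onz('scene',((u[0]+.5)/4-.5+200,(u[1]+.5)/4-.5+165),z)
W=[f(u,.165) for u in((442,340),(525,270),(625,343),(545,418))]
print(np.round(W,4));
for i in range(4):
    d=W[(i+1)%4]-W[i];print('edge',np.hypot(*d[:2]).round(4),np.degrees(np.arctan2(d[1],d[0])).round(1))
print('wc',np.mean(W,0))
for n,a,b in(('front',(185,240),(520,495)),('rear',(400,58),(730,268))):
    A,B=f(a,.165),f(b,.165);d=A-B;print(n,A,B,np.hypot(*d[:2]),np.degrees(np.arctan2(d[1],d[0])))
for u in((167,118),(235,86),(270,117),(200,152)):print('rk',f(u,.163))
print('padcorners',f((480,360),.146),f((520,325),.146),f((580,370),.146))
print('salt',onz('scene',(346,334),.045))
print('mill',onz('side',(281,230),.085),'jar',onz('side',(244,235),.053))
E
```

```text
[[ 0.4302 -0.1748  0.165 ]
 [ 0.4945 -0.1739  0.165 ]
 [ 0.4958 -0.2372  0.165 ]
 [ 0.433  -0.2384  0.165 ]]
edge 0.0643 0.8
edge 0.0633 -88.8
edge 0.0628 -178.9
edge 0.0637 92.5
wc [ 0.46337154 -0.20605668  0.165     ]
front [ 0.37737034 -0.03992117  0.165     ] [ 0.39284936 -0.25714336  0.165     ] 0.21777300028385183 94.07594508180661
rear [ 0.56242378 -0.02019708  0.165     ] [ 0.57388745 -0.24484722  0.165     ] 0.2249424414634477 92.92121242210212
rk [0.4293882  0.03694448 0.163     ]
rk [0.47564255 0.03000024 0.163     ]
rk [ 0.4735406  -0.00241047  0.163     ]
rk [0.42596152 0.00405565 0.163     ]
padcorners [ 0.44658756 -0.18814124  0.146     ] [ 0.47822963 -0.18759584  0.146     ] [ 0.47921333 -0.22616061  0.146     ]
salt [ 0.40247959 -0.31276262  0.045     ]
mill [0.39668545 0.13200331 0.085     ] jar [0.48195785 0.1179958  0.053     ]
```

```bash
python3 -m crank '[[0,0,-5.6,0,0,-0.015,-1],[0,0,-5.6,0,0,-0.015,-1],[0,0,-5.6,0,0,-0.015,-1],[0,0,-5.6,0,0,-0.015,-1]]' 20; python3 -m crank '[[0,0,0,-0.017,-0.029,0,-1],[0,0,0,-0.017,-0.029,0,-1],[0,0,0,-0.017,-0.029,0,-1],[0,0,0,-0.017,-0.029,0,-1],[0,0,0,-0.017,-0.029,0,-1],[0,0,0,-0.017,-0.029,0,-1],[0,0,0,-0.017,-0.029,0,-1],[0,0,0,-0.017,-0.029,0,-1]]'
```

```text
clock: 0.43
tcp_pos: [0.2135, 0.587, 0.2913]
tool_rot: [-3.14, -0.0, -3.095]
force: [-0.2, 0.3, 0.1]
finger_gap: 0.0391
gripper_force: 0.0
clock: 1.1
tcp_pos: [0.3597, 0.3596, 0.291]
tool_rot: [-3.141, -0.001, -3.099]
force: [0.6, 0.5, -0.1]
finger_gap: -0.0001
gripper_force: 0.0
```

```bash
python3 -m crank '[[0,0,0,-0.008,-0.04,0,-1],[0,0,0,-0.008,-0.04,0,-1],[0,0,0,-0.008,-0.04,0,-1],[0,0,0,-0.008,-0.04,0,-1],[0,0,0,-0.008,-0.04,0,-1],[0,0,0,-0.008,-0.04,0,-1],[0,0,0,-0.008,-0.04,0,-1],[0,0,0,-0.008,-0.04,0,-1]]'; python3 - <<'E'
from h import *
s,w=snap('wrist','w1'); import json
print(s['tcp_pos'],s['tool_rot'])
json.dump({k:np.array(s[k]).tolist() for k in('tcp_pos','tool_rot')},open('w1.json','w'))
E
```

```text
clock: 1.77
tcp_pos: [0.4364, 0.0422, 0.2912]
tool_rot: [3.141, -0.0, -3.099]
force: [0.9, -0.2, -0.8]
finger_gap: 0.0
gripper_force: 0.0
[0.43643273 0.04219406 0.29117239] [ 3.14129315e+00 -1.43947876e-04 -3.09932840e+00]
```

View pics/w1.png

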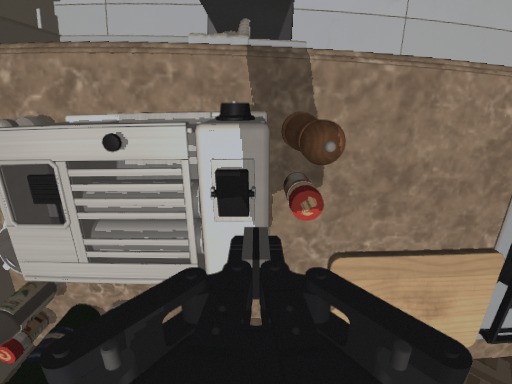

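The wrist view shows the black paddle at x 217–249, y 169–217, with the robot side at the top. The window is at about (4–66, 160–225) at the left edge, the jar cap at (306,202) and the mill top at (323,142).

```bash
python3 - <<'E'
from h import *
import json
s=json.load(open('w1.json'));w=cv2.imread('pics/w1.png')
g=w.max(2)
m=((g<60)*255).astype('uint8')[162:222,205:262]
n,l,st,c=cv2.connectedComponentsWithStats(m);print([ (st[i].tolist(),c[i]) for i in range(1,n) if st[i][4]>80])
k=1+np.argmax(st[1:,4]);rect=cv2.minAreaRect(np.argwhere(cv2.morphologyEx((l==k).astype('uint8'),cv2.MORPH_OPEN,np.ones((7,7))))[:,::-1].astype('float32'));print(rect)
for u in cv2.boxPoints(rect)+[205,162]:print(onz('wrist',u,.165,s).round(4))
print('c',onz('wrist',np.array(rect[0])+[205,162],.165,s))
# machine yaw: guard front edge / drive box right edge
for u in((8,127),(185,124),(20,278),(190,283),(11,164),(60,161),(10,221),(67,222)):print(u,onz('wrist',u,.165,s).round(4))
c=cv2.resize(w[110:300,0:275],None,fx=2.9,fy=2.9,interpolation=cv2.INTER_CUBIC);cv2.imwrite('pics/w1c.png',c)
E
```

```text
[([6, 7, 43, 47, 1525], array([27.50885246, 30.08393443]))]
((27.5, 30.0), (46.0, 37.0), 90.0)
[ 0.427  -0.0013  0.165 ]
[0.4254 0.0369 0.165 ]
[0.4769 0.0388 0.165 ]
[ 0.4786 -0.0015  0.165 ]
c [0.45124227 0.01824898 0.165     ]
(8, 127) [ 0.3899 -0.2185  0.165 ]
(185, 124) [ 0.3825 -0.0299  0.165 ]
(20, 278) [ 0.5784 -0.2511  0.165 ]
(190, 283) [ 0.5694 -0.0314  0.165 ]
(11, 164) [ 0.4297 -0.224   0.165 ]
(60, 161) [ 0.4246 -0.1655  0.165 ]
(10, 221) [ 0.4985 -0.2427  0.165 ]
(67, 222) [ 0.4955 -0.1703  0.165 ]
```

View pics/w1c.png

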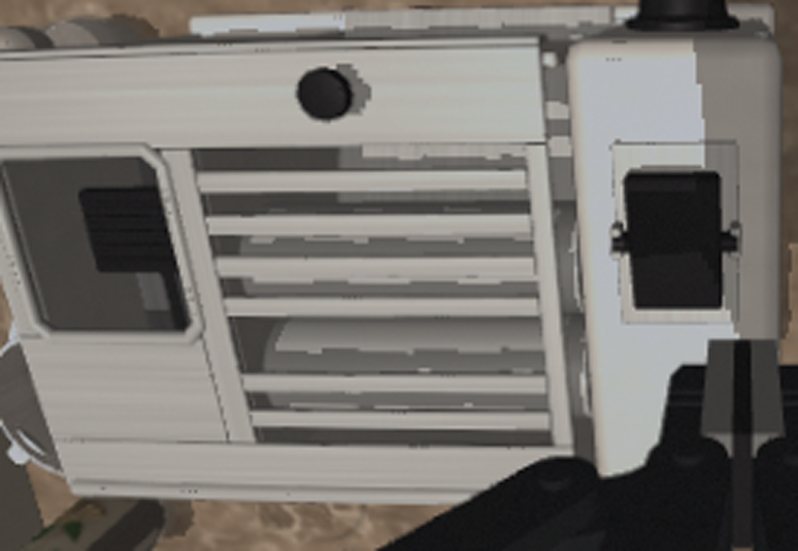

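```bash
python3 -m crank '[[0,0,0,0.003,-0.025,0,-1],[0,0,0,0,0,0.025,-1],[0,0,0,0,0,0.025,-1],[0,0,0,0,0,0.025,-1],[0,0,0,0,0,0.025,-1],[0,0,0,0,0,0.01,-1],[0,0,0,0,0,0,-1]]';python3 -m crank '[[0,0,0,0,0,0.003,-1],[0,0,0,0,0,0.003,-1],[0,0,0,0,0,0.003,-1],[0,0,0,0,0,0.003,-1],[0,0,0,0,0,0.003,-1],[0,0,0,0,0,0.002,-1],[0,0,0,0,0,0,-1]]'; python3 - <<'E'
from h import *
a=snap('side','d2')[1];b=snap('scene','s2')[1]
cv2.imwrite('pics/c2.png',np.hstack([cv2.resize(a[60:260,150:350],(400,400)),cv2.resize(b[130:330,190:390],(400,400))]))
E
```

```text
clock: 2.4
tcp_pos: [0.433, 0.019, 0.1791]
tool_rot: [-3.14, -0.005, -3.099]
force: [-0.3, -0.5, 0.8]
finger_gap: -0.0001
gripper_force: 0.0
clock: 2.98
tcp_pos: [0.4346, 0.0193, 0.1649]
tool_rot: [3.141, -0.0, -3.099]
force: [-6.1, 0.6, 8.6]
finger_gap: -0.0002
gripper_force: 4.7
```

View pics/c2.png

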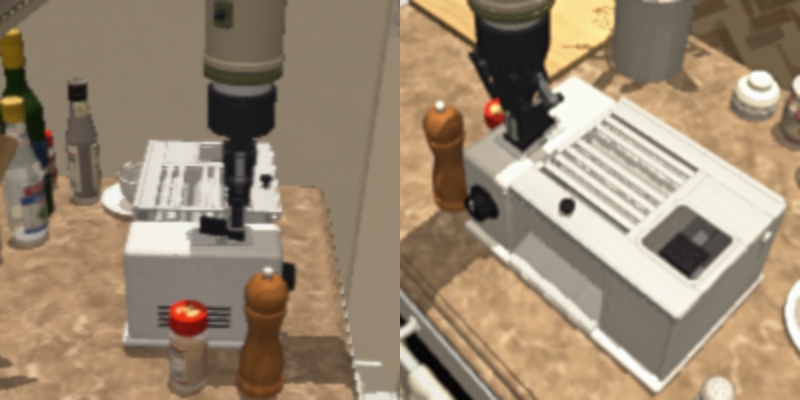

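The rocker's far end now stands up (left half, about (212,222)) and the force is 8.6 N, so it looks to be at its stop. The finger linkage is narrow near the tips. I'll press slightly more, then lift and look.

```bash
python3 -m crank '[[0,0,0,0,0,0.002,-1],[0,0,0,0,0,0.001,-1],[0,0,0,0,0,0,-1]]';python3 -m crank '[[0,0,0,0,0,-0.02,-1],[0,0,0,0,0,-0.035,-1],[0,0,0,0,0,-0.035,-1],[0,0,0,0,-0.04,-0.02,-1],[0,0,0,0,-0.04,0,-1],[0,0,0,0,-0.035,0,-1],[0,0,0,0,0,0,-1]]'; python3 - <<'E'
from h import *
import json
s,w=snap('wrist','w2')
json.dump({k:np.array(s[k]).tolist() for k in('tcp_pos','tool_rot')},open('w2.json','w'))
print(s['tcp_pos'])
E
```

```text
clock: 3.33
tcp_pos: [0.4349, 0.0193, 0.1642]
tool_rot: [3.14, 0.001, -3.1]
force: [-18.4, -1.6, 35.5]
finger_gap: 0.0002
gripper_force: 18.9
clock: 3.92
tcp_pos: [0.4391, -0.1006, 0.271]
tool_rot: [-3.14, 0.003, -3.109]
force: [-0.2, -0.9, -0.4]
finger_gap: -0.0002
gripper_force: 0.0
[ 0.43912538 -0.10058025  0.27095364]
```

View pics/w2.png

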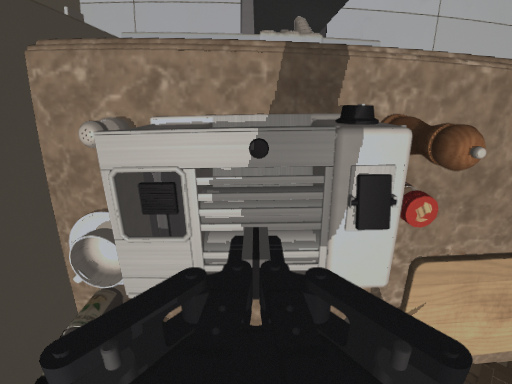

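The wrist view shows the rocker tipped and the window at x 112–189, y 169–240, with the pad at about (139–177, 183–213). The guard is undisturbed.

```bash
python3 - <<'E'
from h import *
import json
s=json.load(open('w2.json'));w=cv2.imread('pics/w2.png')
g=w.max(2)
x0,y0=95,155
m=(g<125).astype('uint8')[y0:255,x0:205]
m=cv2.morphologyEx(m,cv2.MORPH_CLOSE,np.ones((3,3)));
n,l,st,c=cv2.connectedComponentsWithStats(m,connectivity=4)
k=l[195-y0,125-x0] or l[230-y0,150-x0];print(st[k])
cn=max(cv2.findContours((l==k).astype('uint8'),0,1)[0],key=cv2.contourArea)[:,0,:]+[x0,y0]
P=np.array([onz('wrist',u,.165,s)[:2] for u in cn])
r=cv2.minAreaRect((P*1000).astype('float32'));print('window',r)
for u in((139,183),(176,182),(179,213),(141,214)):print('pad',onz('wrist',u,.146,s).round(4))
print('pt of rocker',onz('wrist',(374,202),.165,s))
E
```

```text
[  18   16   74   68 4327]
window ((464.9302978515625, -206.3037567138672), (72.00111389160156, 67.94022369384766), 2.9106602668762207)
pad [ 0.447 -0.224  0.146]
pad [ 0.4446 -0.1842  0.146 ]
pad [ 0.4798 -0.1831  0.146 ]
pad [ 0.4827 -0.2254  0.146 ]
pt of rocker [0.45301493 0.01856289 0.165     ]
```

```bash
python3 - <<'E'
from h import *
b=cv2.imread('pics/s2.png');a=cv2.imread('pics/s1.png')
m=(np.abs(a.astype(int)-b).max(2)>25)&(b.max(2)<75)
o=[]
for v,u in np.argwhere(m[120:215,215:285])+[120,215]:
    p,d=ray('scene',(u,v));X=p+d*(.435-p[0])/d[0];o.append((X[1]-.019,X[2]-.165))
o=np.array(o)*1000
for z in range(-5,85,6):
    q=o[(o[:,1]>=z)&(o[:,1]<z+6),0]
    if len(q):print(z,q.min().round(),q.max().round())
c=cv2.resize(b[100:220,200:300],None,fx=5,fy=5,interpolation=cv2.INTER_CUBIC);cv2.imwrite('pics/g.png',c)
E
```

```text
-5 -20.0 15.0
1 -27.0 15.0
7 -30.0 14.0
13 -33.0 14.0
19 -0.0 21.0
25 -7.0 45.0
31 -14.0 52.0
37 -46.0 58.0
43 -50.0 62.0
49 -53.0 68.0
55 -56.0 68.0
61 -59.0 78.0
67 -59.0 77.0
73 -53.0 73.0
79 -56.0 69.0
```

View pics/g.png

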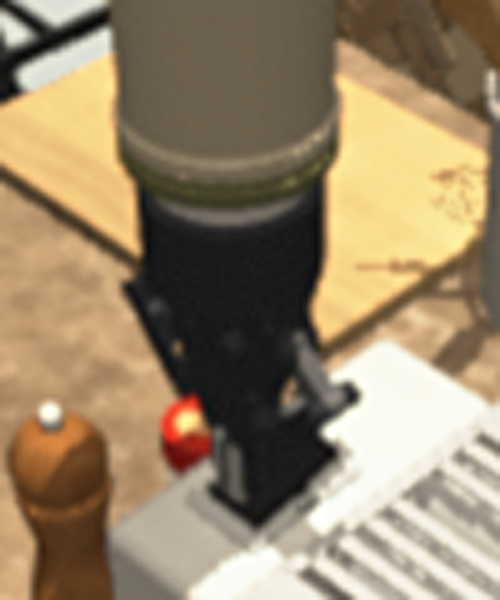

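The close-up shows knuckle ends at about (130,285) and (352,397), with the tip near (250,500). I need their height above the tip.

```bash
python3 - <<'E'
from h import *
from scipy.optimize import least_squares
T=np.array([.4346,.0193,.1649]);yd=np.array([-.042,.999,0])
U=lambda x,y:np.array([200+(x+.5)/5-.5,100+(y+.5)/5-.5])
for nm,u in(('L',U(130,285)),('R',U(352,397))):
    p,d=ray('scene',u)   # meet plane spanned by yd,z through T
    n=np.cross(yd,[0,0,1]);X=p+d*((T-p)@n)/(d@n);print(nm,'y',(X-T)@yd,'z',(X-T)[2])
print('tip proj crop',(proj('scene',T)-[200,100])*5)
# wrist: ends (48,355),(470,360) -> y at assumed heights
s={'tcp_pos':[0,0,0],'tool_rot':[0,0,0]}
for u in((48,355),(470,360),(120,352),(397,355)):
    o,d=ray('wrist',u,s)
    print(u,[( zz,((o+d*(zz-o[2])/d[2])*1000).round().tolist()[:2]) for zz in(-.085,-.075,-.065,-.055,-.045)])
E
```

```text
L y 0.06957688968986381 z 0.07687595478442716
R y -0.06796951465243972 z 0.10066161035645171
tip proj crop [240.39640613 482.70718037]
(48, 355) [(-0.085, [4.0, -65.0]), (-0.075, [-9.0, -76.0]), (-0.065, [-22.0, -87.0]), (-0.055, [-34.0, -99.0]), (-0.045, [-47.0, -110.0])]
(470, 360) [(-0.085, [1.0, 68.0]), (-0.075, [-12.0, 80.0]), (-0.065, [-25.0, 91.0]), (-0.055, [-38.0, 103.0]), (-0.045, [-51.0, 115.0])]
(120, 352) [(-0.085, [7.0, -41.0]), (-0.075, [-5.0, -48.0]), (-0.065, [-17.0, -55.0]), (-0.055, [-29.0, -62.0]), (-0.045, [-41.0, -69.0])]
(397, 355) [(-0.085, [6.0, 43.0]), (-0.075, [-7.0, 50.0]), (-0.065, [-19.0, 57.0]), (-0.055, [-31.0, 65.0]), (-0.045, [-44.0, 72.0])]
```

```bash
python3 - <<'E'
from h import *
s={'tcp_pos':[0,0,0],'tool_rot':[0,0,0]}
w1=cv2.imread('pics/w1.png').max(2);w2=cv2.imread('pics/w2.png').max(2)
m=(w1<70)&(w2<70); m[:226]=0
print('col row | y,z (mm) for face x=+11 and x=0')
for u in list(range(50,240,15))+[236,242,256,270,276]+list(range(280,470,15)):
    r=np.argwhere(m[:,u])
    # first row starting a run of >=8
    v=next((a for a in r[:,0] if m[a:a+8,u].all()),None)
    if v is None: continue
    o,d=ray('wrist',(u,v),s);out=[]
    for xx in(.011,0):
        X=(o+d*(xx-o[0])/d[0])*1000;out+=X[1:].round().tolist()
    print(u,v,out)
E
```

```text
col row | y,z (mm) for face x=+11 and x=0
50 342 [-61.0, -86.0, -71.0, -77.0]
65 333 [-59.0, -83.0, -68.0, -73.0]
80 327 [-55.0, -80.0, -65.0, -70.0]
95 318 [-53.0, -76.0, -61.0, -65.0]
110 310 [-50.0, -72.0, -58.0, -60.0]
125 302 [-46.0, -68.0, -54.0, -56.0]
140 294 [-42.0, -64.0, -49.0, -51.0]
155 286 [-39.0, -59.0, -45.0, -45.0]
170 278 [-34.0, -54.0, -40.0, -39.0]
185 269 [-30.0, -48.0, -35.0, -32.0]
200 268 [-24.0, -47.0, -27.0, -31.0]
215 274 [-17.0, -51.0, -19.0, -36.0]
230 246 [-13.0, -29.0, -15.0, -10.0]
236 236 [-10.0, -19.0, -12.0, 2.0]
242 236 [-7.0, -19.0, -8.0, 2.0]
256 227 [0.0, -8.0, 0.0, 14.0]
270 236 [7.0, -19.0, 9.0, 2.0]
276 236 [10.0, -19.0, 12.0, 2.0]
280 240 [12.0, -23.0, 14.0, -3.0]
295 273 [16.0, -50.0, 19.0, -35.0]
310 269 [23.0, -48.0, 26.0, -32.0]
325 269 [29.0, -48.0, 34.0, -32.0]
340 277 [34.0, -53.0, 39.0, -38.0]
355 285 [38.0, -58.0, 44.0, -44.0]
370 294 [42.0, -64.0, 49.0, -51.0]
385 302 [45.0, -68.0, 53.0, -56.0]
400 310 [49.0, -72.0, 57.0, -60.0]
415 319 [52.0, -76.0, 60.0, -65.0]
430 327 [55.0, -80.0, 64.0, -70.0]
445 335 [58.0, -83.0, 67.0, -73.0]
460 343 [60.0, -87.0, 70.0, -77.0]
```

```bash
python3 -m crank '[[0,0,0,-0.009,-0.035,0,-1],[0,0,0,-0.009,-0.035,0,-1],[0,0,0,-0.009,-0.036,0,-1],[0,0,0,0,0,0.025,-1],[0,0,0,0,0,0.025,-1],[0,0,0,0,0,0.01,-1],[0,0,0,0,0,0,-1],[0,0,0,0,0,0,-1]]'; python3 - <<'E'
from h import *
s,b=snap('scene','s3')
w=snap('wrist','w3')[1]
print(s['tcp_pos'],s['tool_rot'],s['force'])
cv2.imwrite('pics/c3.png',np.hstack([cv2.resize(b[150:300,250:400],(400,400)),cv2.resize(w[120:320,156:356],(400,400))]))
E
```

```text
clock: 4.63
tcp_pos: [0.471, -0.1968, 0.2101]
tool_rot: [3.141, -0.001, -3.098]
force: [-0.4, 0.3, 0.6]
finger_gap: 0.0002
gripper_force: 0.0
[ 0.47102974 -0.19680624  0.21007485] [ 3.14127516e+00 -9.44602952e-04 -3.09797061e+00] [-0.36158297  0.28784454  0.59531946]
```

View pics/c3.png

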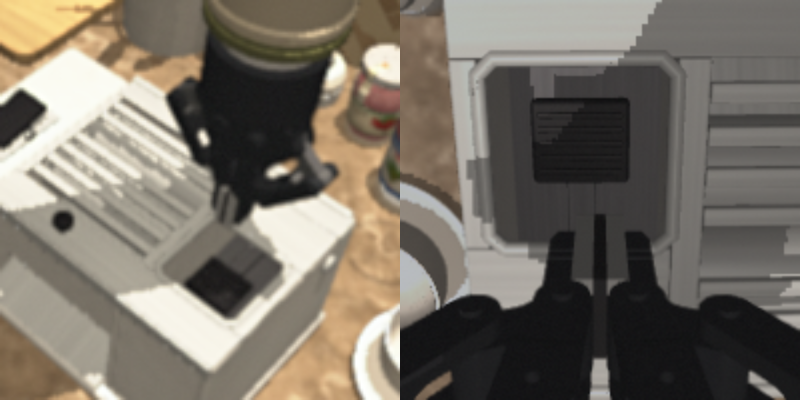

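The window (right crop) spans about x 486–668, y 68–246. The pad spans x 531–630, y 97–183, and the shut fingers sit slightly right of the window centre.

```bash
python3 - <<'E'
from h import *
s={'tcp_pos':[ 0.47102974,-0.19680624,0.21007485],'tool_rot':[ 3.14127516e+00,-9.44602952e-04,-3.09797061e+00]}
f=lambda x,y,z:onz('wrist',(156+(x-400+.5)/2-.5,120+(y+.5)/2-.5),z,s)
W=[f(486,155,.166),f(668,155,.166),f(576,68,.166),f(576,246,.166)]
print(np.round(W,4),(W[0]+W[1])/2,(W[2]+W[3])/2)
P=[f(531,97,.146),f(630,97,.146),f(630,183,.146),f(531,183,.146)];print(np.round(P,4),np.mean(P,0))
E
```

```text
[[ 0.463  -0.2396  0.166 ]
 [ 0.46   -0.172   0.166 ]
 [ 0.429  -0.2072  0.166 ]
 [ 0.4996 -0.205   0.166 ]] [ 0.46153562 -0.20582863  0.166     ] [ 0.46427831 -0.20608827  0.166     ]
[[ 0.4451 -0.2254  0.146 ]
 [ 0.4434 -0.1861  0.146 ]
 [ 0.4802 -0.1838  0.146 ]
 [ 0.482  -0.2252  0.146 ]] [ 0.46267226 -0.2051314   0.146     ]
```

```bash
python3 -m crank '[[0,0,0,0.001,-0.009,0,-1],[0,0,0,0,0,0.012,-1],[0,0,0,0,0,0.012,-1],[0,0,0,0,0,0.012,-1],[0,0,0,0,0,0.012,-1],[0,0,0,0,0,0.01,-1],[0,0,0,0,0,0,-1],[0,0,0,0,0,0,-1]]'
```

```text
clock: 5.4
tcp_pos: [0.4703, -0.2071, 0.1522]
tool_rot: [-3.141, -0.0, -3.1]
force: [-0.1, -0.3, 0.2]
finger_gap: 0.0001
gripper_force: 0.0
```

```bash
python3 -m crank '[[0,0,0,0,0.001,0.003,-1],[0,0,0,0,0,0.003,-1],[0,0,0,0,0,0.003,-1],[0,0,0,0,0,0.003,-1],[0,0,0,0,0,0,-1]]';python3 -m crank '[[0,0,0,0,0,0.002,-1],[0,0,0,0,0,0.002,-1],[0,0,0,0,0,0.002,-1],[0,0,0,0,0,0,-1],[0,0,0,0,0,0,-1]]'
```

```text
clock: 5.82
tcp_pos: [0.4704, -0.2059, 0.1399]
tool_rot: [-3.141, 0.0, -3.099]
force: [-1.8, 0.4, 4.8]
finger_gap: 0.0
gripper_force: 2.4
clock: 6.23
tcp_pos: [0.4704, -0.206, 0.1343]
tool_rot: [-3.141, 0.0, -3.099]
force: [-1.4, 0.2, 5.9]
finger_gap: 0.0002
gripper_force: 3.3
```

```bash
for i in 1 2; do python3 -m crank '[[0,0,0,0,0,0.001,-1],[0,0,0,0,0,0.001,-1],[0,0,0,0,0,0,-1]]'|grep -E 'pos|force:'; done
```

```text
tcp_pos: [0.4705, -0.206, 0.1324]
force: [-2.9, 0.5, 6.6]
gripper_force: 3.6
tcp_pos: [0.4706, -0.206, 0.1305]
force: [-2.1, 0.4, 7.6]
gripper_force: 3.8
```

```bash
for i in 1; do python3 -m crank '[[0,0,0,0,0,0.001,-1],[0,0,0,0,0,0,-1],[0,0,0,0,0,0,-1]]'|grep -E 'pos|force:'; done; python3 - <<'E'
from h import *
s,b=snap('scene','s4'); w=snap('wrist','w4')[1]
print(s['force'],s['tcp_pos'])
cv2.imwrite('pics/c4.png',np.hstack([cv2.resize(b[170:300,270:400],(400,400),interpolation=2),cv2.resize(w[180:320,186:326],(400,400),interpolation=2)]))
E
```

```text
tcp_pos: [0.4707, -0.2059, 0.1296]
force: [-2.6, 0.5, 7.1]
gripper_force: 3.9
[-2.56961862  0.46475391  7.0795653 ] [ 0.47072318 -0.20594627  0.12964094]
```

View pics/c4.png

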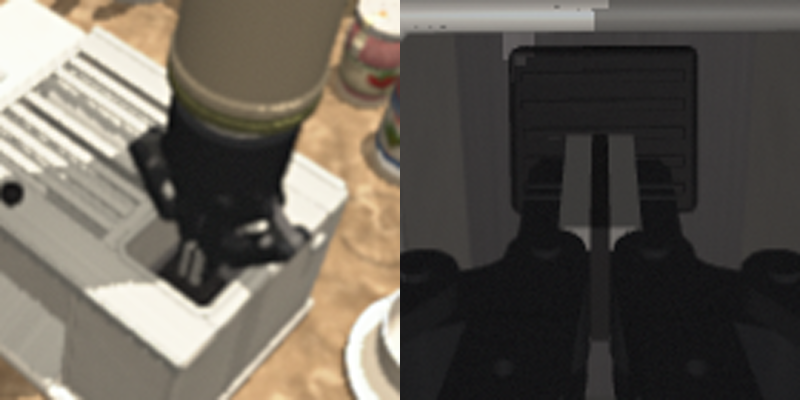

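The fingers are on the rear half of the pad, inside the window, and the lever is well down. The linkage is close above the guard's sides but clear of it. I'll continue by small steps to the stop.

```bash
for i in 1 2; do python3 -m crank '[[0,0,0,0,0,0.0007,-1],[0,0,0,0,0,0,-1],[0,0,0,0,0,0,-1]]'|grep -E 'pos|force:'; done
```

```text
tcp_pos: [0.4708, -0.206, 0.129]
force: [-1.7, 1.4, 7.5]
gripper_force: 4.1
tcp_pos: [0.4709, -0.206, 0.1288]
force: [-3.2, 2.2, 12.9]
gripper_force: 6.7
```

The force jumped to 13 N at z = 0.1288, all of it through the finger tips, so this is the lever's stop. I'll hold briefly, then hand in.

```bash
python3 -m crank '[[0,0,0,0,0,0,-1],[0,0,0,0,0,0,-1],[0,0,0,0,0,0,-1],[0,0,0,0,0,0,-1],[0,0,0,0,0,0,-1],[0,0,0,0,0,0,-1]]' && python3 -c "
from station import env
print(env.hand_in())"
```

```text
clock: 8.08
tcp_pos: [0.4708, -0.206, 0.1288]
tool_rot: [3.142, 0.002, -3.099]
force: [-3.9, 2.0, 12.7]
finger_gap: 0.0001
gripper_force: 6.7
the job is handed in; nothing more can be done
None
```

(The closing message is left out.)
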